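# Open a two-screw mould press with one left-hand screw and weigh the mould

## Task

Take the filled mould out of the press and weigh it: one of the two screws is left-hand threaded and nothing shows which, so feel gently which way each one gives (forcing a screw tighter cracks the mould) and slacken both by about a fifth of a turn. Then draw the mould by its pull tongue along the board until it is clear of the arches and let go of it there, take it again by its body, and lay it flat in the middle of the scale's pan. Leave the cups, the funnel and the tape roll where they are.

Things in the scene. Friction and masses are not known exactly. Their poses are not given: they have to be found in the camera images.
- board: Plywood base board of the press, fixed, 126 (x) x 290 (y) x 15 mm. Origin at the centre of its underside. +y runs from the two steel arches (at y = -116 and -31 mm, each 28 mm thick, legs 76 mm apart inside, cross-bar top 111 mm above the bench, a vertical screw in the middle) to the open end: the way the mould is drawn.
- mould: Loose casting mould, 0.35 to 0.65 kg: blue silicone between two aluminium plates, body 60 (x) x 140 (y) x 45 (z) mm. Origin at the centre of its underside. Starts on the board (top 15 mm above the bench) under both arches, at about y = -65 mm of the board, its +y along the board's +y. It is clear of the arches once its origin is past y = +52 mm of the board.
- mould_tongue (a point): Grip point on the mould's steel pull tongue: a flat strip 24 mm wide (x) and 8 mm thick (z) that sticks out of the mould's +y end, with a 40 mm cross bar behind which to pull at its tip. The point is 118 mm from the mould's origin along y and 32 mm above its underside (the cross bar's axis is 20 mm farther out).
- mould_middle (a point): Point in the middle of the mould's body near its centre of mass, 6 mm from the origin along y and 22.5 mm above the underside; the body is 60 mm wide here (x).
- knob_a (a point): Centre of a black hand knob on one screw: 46 mm square with 8 mm rounded corners and flat sides, 26 mm high, red cap on top; 138 mm above the bench when tight. The point's x and y axes stand square to its flat sides and turn with it; z is up. The two knobs look alike, 85 mm apart; which arch carries which varies.
- knob_b (a point): Centre of the other screw's hand knob, same shape and size.
- screw_a (a joint): Turn of knob_a's screw, rad: 0 to 0.1 at the start (tight), grows as it is slackened, whichever way round that is, to 2.2; slack is over 0.9. Steady friction about 0.35 N m; turned the tight way it stops at 0 and then only winds up stiffly, 6 N m per rad. One of the two screws loosens anticlockwise seen from above, the other clockwise.
- screw_b (a joint): The same for knob_b's screw. Each screw rises 2 mm per rad as it slackens; the sprung rubber foot under it presses on the mould with about 25 N and is clear of it from about 0.75 rad.
- overtight_a (a joint): How far knob_a's screw is forced beyond tight, rad: 0 at rest; it springs back when let go. The mould cracks beyond 0.25.
- overtight_b (a joint): The same for knob_b's screw.
- scale_pan (a point): Centre of the pan of the bench scale, on the pan's top face, 30 mm above the bench. The pan is 118 (x) x 128 (y) mm; the scale, 180 x 150 mm, is fixed and its display looks to -x.
- funnel: White funnel standing on its rim, 74 mm across, 66 mm high, a bystander. Origin at the centre of its foot.
- amber_cup: Amber cup, 66 mm across, 78 mm high, a bystander. Origin at the centre of its foot.
- pink_cup: Clear cup with pink resin, 66 mm across, 80 mm high, a bystander. Origin at the centre of its foot.
- tape: Roll of masking tape lying flat, 104 mm across, 25 mm high, a bystander. Origin at the centre of its underside.

How it is judged:
By the outcome, as a careful person would: the job done as asked, in the order asked, and still so for the second after the job is handed in, with the robot touching nothing.
It also fails if it takes over 72 s, if anything falls off the work surface, if the arm or the gripper's body presses on something with over 40 N, if the wrist force passes 120 N, or if a joint passes its speed limit or range.

## Robot

A 7-joint arm with a two-finger parallel gripper is mounted at the origin on a cart in front of the work surface, level with it; the furniture and walls round the work are solid. World frame = base frame: x ahead of the robot, y to its left, z up, the work surface at z = 0. Lengths are in m, angles in rad, forces in N, time in s.
With the tool pointing down it reaches from about 0.4 to 0.85 m from the base axis. Payload 10.4 kg.
Tool frame: the origin (TCP) lies midway between the tips of the shut fingers; the grasp point (between the pads) lies 19 mm behind it; z points along the fingers, x is the direction in which the jaws open and shut, and the axes are right-handed (so a half turn about z gives the same grasp; the last joint's range is limited). The gripper opens to 85 mm and grips with 20 to 120 N. Pads are 22 mm wide; open, the fingers measure 114 mm over their backs; the gripper's body (76 mm by 85 mm) begins 54 mm behind the grasp point. The pads swing forward as they close: fully open they stand 13 mm farther back than shut.
Start: joints at [-1.312, 0.332, -0.065, 1.46, 0.022, 1.35, -0.088], TCP at [0.174, 0.6, 0.231] pointing down, gripper open.
Joint ranges: [-2.6, 2.6], [-0.5, 2.12], [-1.47, 1.34], [0.16, 2.42], [-1.27, 4.41], [0.06, 2.06], [-2.6, 2.6]. Speed limits (rad/s): [2.22, 2.22, 2.79, 2.79, 3.14, 3.14, 3.14].

## Interface

Orientations are given as a unit quaternion [x, y, z, w].
In Python, from workcell import monitor, eyes, ticket, models gives the robot as it stands.
- The arm moves only by the tool servo_tool, never from a script. Its argument "motion" is a list of rows, each a list of 7 numbers: the opening, from 0 (shut) to 1 (fully open), then the shift along the tool's x, y, z in m, then the turn, a rotation vector about the tool's x, y, z in degrees. In form: [[fingers, tx, ty, tz, rx, ry, rz], ...]. A call has 1 to 20 rows; each row is the pose to reach, as a shift and turn from the pose commanded when the call began, along the tool's axes at that moment; what a row does not reach only later rows make up. A row lasts 1/8 s, in which the tool goes at most 62.5 mm and 10.7 degrees, less where a joint would pass 70% of its speed; a pose out of reach is approached as far as the arm can. A call with a gripper value outside its range is refused whole. The fingers move at their own pace and stop on an object; "grip_force" is the grip in N (left out, the last holds). Time passes only in rows, so rows that repeat a pose let the fingers close. It gives the time, the measured TCP pose, the force and the opening at its end, in the units of the state.
- monitor.get_obs(): the state, without advancing time (a new reading comes with each control period).
- eyes.camera(name): name is "scene" or "top" or "wrist"; returns (picture, depth): 420x560x3 uint8, blue, green, red; 420x560 float32, m along the optical axis (not along the pixel's ray), 0 where there is no reading.
- eyes.camera_info(name): a dict with "intrinsics" (3x3 intrinsics, pixels), "k1" (the pictures are not rectified: a ray, as slopes to the right and down, at radius r is drawn at 1 + k1 r^2 times it, then the intrinsics apply), "extrinsics" (4x4, takes a point from world to camera coordinates); the wrist camera has in their place "tool_from_camera" (4x4, takes a point from camera to tool coordinates, whose origin is the TCP and whose axes are the tool frame's). Camera axes: x right, y down, z forward; pixel columns grow to the right and rows downward; lengths in m; the calibration is good to about 2 mm. A picture is of the moment at which its call begins: read the wrist's pose just before it. camera_info takes no time and is no camera call.
- ticket.hand_in(): hands the job in, once; it reports no verdict.
Trained networks look in the newest picture that a camera, given by its name, has taken for a name from the list of things; names that differ only in an ending like _2 or _b are one class to them, and where a whole thing is asked for, a point or a joint stands for the part that bears it (a point fixed in the world has none). Each returns a list of dicts, best first, with "confidence" (0 to 1); they miss things now and then, are a little off and sometimes report something else, mostly with a low value. They report only what shows in the picture. A call takes as long as a camera call.
- models.boxes_of(camera, thing): "point" ([x, y, z] in m, in the coordinates of the camera as it stood for that picture, good to about 4 mm: the middle of the surface that is visible of it).
The state is a dict: "clock": time; "joint_pos": joint angles; "joint_velocities": joint speeds; "tau": joint torques, N m; "position": TCP position; "ee_rot": TCP orientation; "ft_force": force on the tool from outside, world axes, zero at the start; "torque": the same for the moment, N m; "grip_width": opening from 0.0 (shut) to 1.0 (fully open).
Only numpy, scipy, OpenCV 4.12 (cv2) and the standard library are available. Lean on these libraries where they do the work, as an engineer would, in place of code of your own. Each camera call takes 0.05 s, during which the arm holds its last target. There are 200 camera calls.

## Working session

There is one attempt and no reset: what is moved stays moved. The work goes in short steps, Python scripts to look and compute and a tool call to move; the robot and the scene stay as the last step left them, time stands still between calls to the robot, and variables do not carry over. Pictures are saved under pics/ and viewed, about 8 in all and at most 12, crops included, and the job is handed in when it is done.

Besides the shell and the picture viewer there is one more tool, called after "Call:" as name(argument=value, ...) on one line, values as JSON. servo_tool: Moves the arm, as the interface text tells. Its arguments: {"type":"object","properties":{"motion":{"type":"array"},"grip_force":{"type":"number"}},"required":["motion"]}

```bash
mkdir -p pics; ls; cat > h.py <<'E'
import numpy as np, cv2
from scipy.spatial.transform import Rotation as R
from workcell import monitor, eyes, ticket, models
def T_tool():
    o=monitor.get_obs(); T=np.eye(4); T[:3,:3]=R.from_quat(o["ee_rot"]).as_matrix(); T[:3,3]=o["position"]; return T
def cam2world(name,T=None):
    i=eyes.camera_info(name)
    if name=="wrist": return (T_tool() if T is None else T)@np.array(i["tool_from_camera"])
    return np.linalg.inv(np.array(i["extrinsics"]))
def cloud(name,d,M):
    i=eyes.camera_info(name);K=np.array(i["intrinsics"],float);h,w=d.shape
    u,v=np.meshgrid(np.arange(w),np.arange(h))
    n=cv2.undistortPoints(np.stack([u,v],-1).reshape(-1,1,2).astype(np.float64),K,np.array([i["k1"],0,0,0.])).reshape(h,w,2)
    p=np.dstack([n[...,0]*d,n[...,1]*d,d])
    P=p@M[:3,:3].T+M[:3,3]; P[d==0]=np.nan
    return P
def snap(name,fn=None):
    T=T_tool(); im,d=eyes.camera(name); M=cam2world(name,T)
    if fn: cv2.imwrite("pics/"+fn,im)
    return im,d,M,cloud(name,d,M)
E
python3 - <<'E'
from h import *
np.set_printoptions(precision=4,suppress=True)
o=monitor.get_obs();print(o)
for c in ("top","scene"):
    im,d,M,P=snap(c,c+"1.png"); np.save(c+"P.npy",P); np.save(c+"I.npy",im)
    for t in ["knob_a","mould","mould_tongue","board","scale_pan","funnel","amber_cup","pink_cup","tape"]:
        r=models.boxes_of(c,t)
        print(c,t,[(round(x["confidence"],2),(M@np.r_[x["point"],1])[:3].round(3)) for x in r[:3]])
a=cv2.imread("pics/top1.png");b=cv2.imread("pics/scene1.png")
cv2.imwrite("pics/both.png",cv2.resize(np.vstack([a,b]),None,fx=.71,fy=.71))
E
```

```text
pics
{'clock': 0.0, 'joint_pos': array([-1.3116,  0.3329, -0.0647,  1.4609,  0.0215,  1.3499, -0.0885]), 'joint_velocities': array([ 0.    , -0.0011,  0.0001, -0.0011, -0.0003,  0.0018, -0.0021]), 'tau': array([  0.0004, -62.5459,   0.0493, -39.1599,   0.0162,   0.01  ,
         0.0001]), 'position': array([0.1737, 0.6   , 0.2305]), 'ee_rot': array([ 0.7994,  0.6008, -0.0006,  0.0004]), 'ft_force': array([ 0.8095, -0.3725, -0.8224]), 'torque': array([0.0125, 0.0029, 0.0273]), 'grip_width': 0.997577278438612}
top knob_a [(0.81, array([ 0.459, -0.053,  0.152])), (0.59, array([ 0.641, -0.02 ,  0.022])), (0.54, array([0.464, 0.032, 0.155]))]
top mould [(0.94, array([ 0.45 , -0.033,  0.059])), (0.73, array([0.461, 0.033, 0.151]))]
top mould_tongue [(0.85, array([ 0.45 , -0.03 ,  0.056]))]
top board [(0.68, array([ 0.443, -0.136,  0.016]))]
top scale_pan [(0.56, array([ 0.495, -0.412,  0.029]))]
top funnel [(0.73, array([0.592, 0.373, 0.018]))]
top amber_cup [(0.88, array([0.614, 0.293, 0.027])), (0.22, array([ 0.452, -0.032,  0.058]))]
top pink_cup [(0.84, array([0.657, 0.135, 0.048])), (0.66, array([0.461, 0.034, 0.154]))]
top tape [(0.6, array([ 0.641, -0.016,  0.021]))]
scene knob_a [(0.5, array([0.454, 0.026, 0.149])), (0.34, array([ 0.451, -0.057,  0.151]))]
scene mould [(0.92, array([ 0.444, -0.072,  0.051])), (0.56, array([ 0.474, -0.428,  0.029]))]
scene mould_tongue [(0.96, array([ 0.445, -0.073,  0.053]))]
scene board [(0.67, array([ 0.431, -0.153,  0.013]))]
scene scale_pan [(0.81, array([ 0.476, -0.43 ,  0.028]))]
scene funnel [(0.78, array([0.585, 0.366, 0.021])), (0.3, array([0.648, 0.127, 0.054]))]
scene amber_cup [(0.83, array([0.605, 0.277, 0.055]))]
scene pink_cup [(0.63, array([ 0.476, -0.431,  0.028])), (0.57, array([ 0.451, -0.058,  0.147]))]
scene tape [(0.73, array([ 0.646, -0.028,  0.016]))]
```

View pics/top1.png

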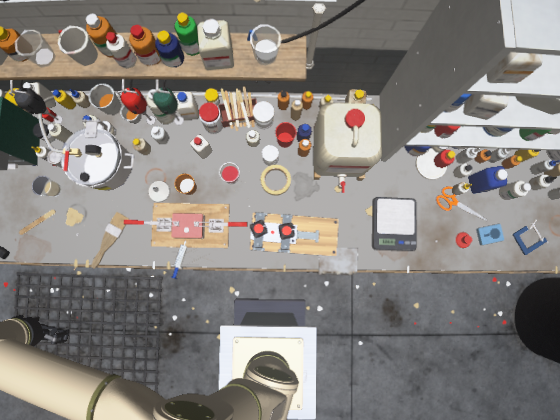

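View pics/scene1.png

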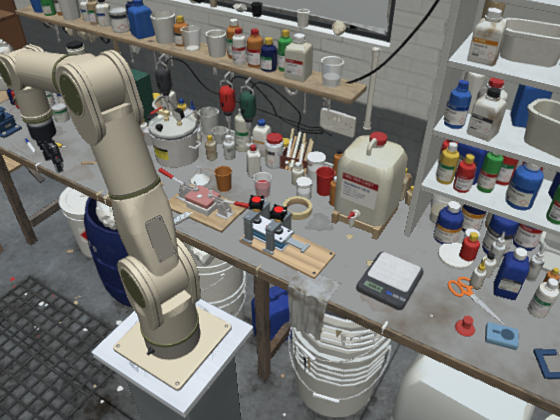

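The top view shows the press with its board at (250–340, 213–255), the two knobs at (259, 229) and (287, 231), the tongue pointing right (world −y), and the scale at (395, 222). The scene view agrees with this. Next I'll get the geometry from the depth data.

```bash
python3 - <<'E'
from h import *
np.set_printoptions(precision=4,suppress=True)
for c in("top","scene"):
    P=np.load(c+"P.npy");I=np.load(c+"I.npy").astype(int);X,Y,Z=P[...,0],P[...,1],P[...,2]
    red=(I[...,2]>150)&(I[...,1]<80)&(I[...,0]<80)&(Z>.13)&(Z<.18)&(abs(X-.46)<.08)
    for y in(.033,-.055):
        m=red&(abs(Y-y)<.03);print(c,"cap",m.sum(),np.median(P[m],0) if m.any() else 0)
    wood=(Z>.008)&(Z<.024)&(abs(X-.45)<.1)&(Y<-.07)&(Y>-.26)&(I[...,2]-I[...,0]>40)
    print(c,"board",cv2.minAreaRect(P[wood][:,:2].astype(np.float32)),np.median(Z[wood]))
    sc=(Z>.02)&(Z<.045)&(abs(X-.48)<.13)&(Y<-.3)&(Y>-.55)&(I.min(-1)>150)
    print(c,"pan",cv2.minAreaRect(P[sc][:,:2].astype(np.float32)),np.median(Z[sc]),P[sc].mean(0))
    sb=(Z>.01)&(Z<.045)&(abs(X-.48)<.13)&(Y<-.3)&(Y>-.55)
    print(c,"scale",cv2.minAreaRect(P[sb][:,:2].astype(np.float32)))
i=eyes.camera_info("wrist");print(np.array(i["tool_from_camera"]),np.array(i["intrinsics"]),i["k1"])
T=T_tool();print((T[:3,:3].T@(np.array([.42,-.01,.38])-T[:3,3])))
E
```

```text
top cap 1 [0.4671 0.0197 0.1508]
top cap 2 [ 0.4625 -0.0634  0.1494]
top board ((0.4525351822376251, -0.1489207148551941), (0.1563706398010254, 0.12602002918720245), 86.85498046875) 0.01402082832918028
top pan ((0.5053159594535828, -0.4217720627784729), (0.13143426179885864, 0.14782878756523132), 88.93557739257812) 0.02843041022248749 [ 0.5187 -0.4217  0.0284]
top scale ((0.47369304299354553, -0.4178577959537506), (0.15027062594890594, 0.22578942775726318), 88.77484893798828)
scene cap 42 [0.4643 0.0334 0.1521]
scene cap 43 [ 0.4587 -0.0513  0.1532]
scene board ((0.45252615213394165, -0.14834126830101013), (0.15943443775177002, 0.1302206963300705), 86.13707733154297) 0.01452296239372397
scene pan ((0.5207353234291077, -0.4216802418231964), (0.12829995155334473, 0.12322911620140076), 88.17036437988281) 0.028893190572994443 [ 0.5195 -0.4228  0.0289]
scene scale ((0.49419406056404114, -0.4219484329223633), (0.15234887599945068, 0.185510516166687), 88.48707580566406)
[[ 1.      0.0003  0.0003 -0.0016]
 [-0.0003  0.9509  0.3095 -0.0798]
 [-0.0002 -0.3095  0.9509 -0.1427]
 [ 0.      0.      0.      1.    ]] [[323.5267   0.     279.7168]
 [  0.     323.5267 205.5372]
 [  0.       0.       1.    ]] -0.056733980441103754
[-0.5178  0.4062 -0.1487]
```

Call:
servo_tool(motion=[[1,-0.468,0.433,-0.06,0,0,77.5],[1,-0.468,0.433,-0.06,0,0,77.5],[1,-0.468,0.433,-0.06,0,0,77.5],[1,-0.468,0.433,-0.06,0,0,77.5],[1,-0.468,0.433,-0.06,0,0,77.5],[1,-0.468,0.433,-0.06,0,0,77.5],[1,-0.468,0.433,-0.06,0,0,77.5],[1,-0.468,0.433,-0.06,0,0,77.5],[1,-0.468,0.433,-0.06,0,0,77.5],[1,-0.468,0.433,-0.06,0,0,77.5],[1,-0.468,0.433,-0.06,0,0,77.5],[1,-0.468,0.433,-0.06,0,0,77.5]])

```text
clock: 2.5
position: [0.4598, 0.0295, 0.2914]
ee_rot: [0.999, -0.033, 0.0, -0.0]
ft_force: [0.2, 0.7, 0.1]
grip_width: 0.997
```

```bash
cat > knobs.py <<'E'
from h import *
np.set_printoptions(precision=4,suppress=True)
import sys
im,d,M,P=snap("wrist",sys.argv[1]); o=monitor.get_obs()
Rz=R.from_quat(o["ee_rot"]).as_matrix();print(o["clock"],o["position"],"toolx az",np.degrees(np.arctan2(Rz[1,0],Rz[0,0])),o["joint_pos"])
X,Y,Z=[P[...,k] for k in range(3)]
I=im.astype(int)
for y in(.033,-.052):
    m=(Z>.137)&(Z<.17)&(abs(X-.462)<.045)&(abs(Y-y)<.042)
    c,s,a=cv2.minAreaRect(P[m][:,:2].astype(np.float32));h=np.median(Z[m])
    r=m&(I[...,2]>140)&(I[...,1]<90)&(I[...,0]<90)
    cc=P[r].mean(0); q=P[m][:,:2]-cc[:2]; q=q[abs(P[m][:,2]-h)<.006] if 0 else q
    # yaw: rotation minimising 98% extent in both axes
    t=np.arange(0,90,.5); e=[np.ptp(q@[np.cos(b),np.sin(b)])+np.ptp(q@[-np.sin(b),np.cos(b)]) for b in np.radians(t)]
    print("knob rect",np.array(c),s,a,"minyaw",t[np.argmin(e)],"top z",h,"cap",cc,r.sum(),m.sum())
E
python3 knobs.py w1.png
```

```text
2.55 [0.4594 0.0308 0.2913] toolx az -3.666115277761754 [-0.7693 -0.1079  0.5657  1.8024  0.058   1.4307 -0.2783]
knob rect [0.4618 0.0332] (0.04603737220168114, 0.0462646558880806) 25.594282150268555 minyaw 25.5 top z 0.15118198197829663 cap [0.4621 0.0333 0.1527] 732 2411
knob rect [ 0.4568 -0.0512] (0.04620394483208656, 0.046295877546072006) 11.981343269348145 minyaw 12.0 top z 0.1508372291755693 cap [ 0.4573 -0.0513  0.1526] 556 2014
```

View pics/w1.png

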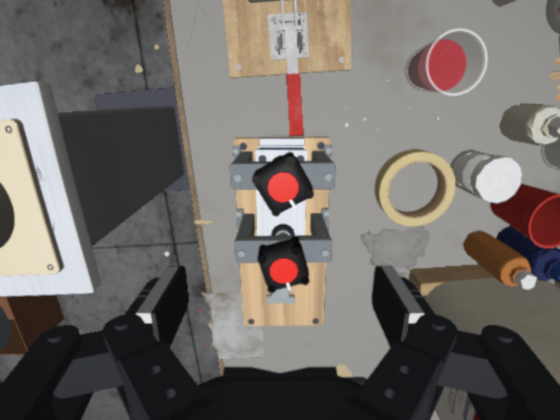

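The wrist view shows both knobs, with red caps at (284, 186) and (284, 270), the tongue below the near arch at (282, 297), and the tape and cups off to the right. I'll take the far knob first: centre (0.462, 0.033), yaw 25.5°.

Call:
servo_tool(motion=[[1,0.0025,-0.0035,0.05,0,0,-10],[1,0.0025,-0.0035,0.1,0,0,-20],[1,0.0025,-0.0035,0.13,0,0,-29.2],[1,0.0025,-0.0035,0.16,0,0,-29.2],[1,0.0025,-0.0035,0.175,0,0,-29.2],[0.55,0.0025,-0.0035,0.175,0,0,-29.2],[0.3,0.0025,-0.0035,0.175,0,0,-29.2],[0.3,0.0025,-0.0035,0.175,0,0,-29.2],[0.3,0.0025,-0.0035,0.175,0,0,-29.2],[0.3,0.0025,-0.0035,0.175,0,0,-29.2]], grip_force=70)

```text
clock: 3.8
position: [0.4631, 0.0341, 0.1176]
ee_rot: [0.975, 0.221, 0.001, -0.0]
ft_force: [-1.6, 0.7, 7.4]
grip_width: 0.53
```

```bash
cat > st.py <<'E'
from h import *
np.set_printoptions(precision=4,suppress=True)
o=monitor.get_obs();r=R.from_quat(o["ee_rot"]).as_matrix()
print("t",o["clock"],"p",o["position"],"az %.2f"%np.degrees(np.arctan2(r[1,0],r[0,0])),"tilt",r[:2,2],"F",o["ft_force"],"M",o["torque"],"g",o["grip_width"],"j7",o["joint_pos"][6])
E
python3 st.py
```

```text
t 3.8 p [0.4631 0.0341 0.1176] az 25.56 tilt [0.0018 0.0012] F [-1.6072  0.7026  7.4298] M [0.0165 0.5544 0.1013] g 0.529772850843912 j7 0.3270986582245791
```

Gripped at 45 mm. Now a gentle probe of 5° anticlockwise.

Call:
servo_tool(motion=[[0.3,0,0,0,0,0,-2],[0.3,0,0,0,0,0,-4],[0.3,0,0,0,0,0,-6],[0.3,0,0,0,0,0,-6]])

```text
clock: 4.3
position: [0.4631, 0.0342, 0.1175]
ee_rot: [0.962, 0.272, 0.001, -0.0]
ft_force: [-0.8, 1.7, 5.9]
grip_width: 0.535
```

```bash
python3 st.py
```

```text
t 4.3 p [0.4631 0.0342 0.1175] az 31.55 tilt [0.0018 0.0014] F [-0.8318  1.7004  5.9048] M [ 0.0991  0.4461 -0.3893] g 0.5351805894086875 j7 0.43133478085019217
```

Call:
servo_tool(motion=[[0.3,0,0,0,0,0,-2],[0.3,0,0,0,0,0,-4],[0.3,0,0,0,0,0,-4]])

```text
clock: 4.68
position: [0.4631, 0.0342, 0.1174]
ee_rot: [0.952, 0.305, 0.001, -0.0]
ft_force: [0.3, 2.0, 6.7]
grip_width: 0.527
```

```bash
python3 st.py
```

```text
t 4.675 p [0.4631 0.0342 0.1174] az 35.57 tilt [0.0018 0.0014] F [0.25   1.9831 6.6819] M [ 0.1501  0.3449 -0.4798] g 0.5268298529896165 j7 0.5012166238306617
```

```bash
python3 - <<'E'
from h import *
im,d,M,P=snap("wrist"); cv2.imwrite("pics/w2.png",cv2.resize(im[150:410,130:430],None,fx=2.3,fy=2.3,interpolation=cv2.INTER_CUBIC))
E
```

```text
(no output)
```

View pics/w2.png

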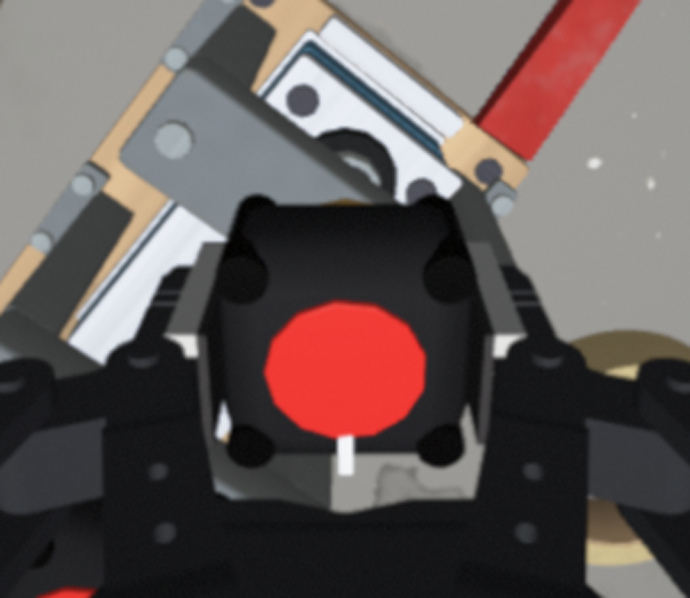

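The knob is still square in the jaws, so it hasn't slipped, and the torque has stayed near friction after 10°. One more small step to be sure.

Call:
servo_tool(motion=[[0.3,0,0,0,0,0,-1.5],[0.3,0,0,0,0,0,-3],[0.3,0,0,0,0,0,-3]])

```text
clock: 5.1
position: [0.4631, 0.0341, 0.1174]
ee_rot: [0.944, 0.33, 0.001, -0.0]
ft_force: [-0.6, 0.9, 5.5]
grip_width: 0.529
```

```bash
python3 st.py
```

```text
t 5.1 p [0.4631 0.0341 0.1174] az 38.52 tilt [0.0018 0.0015] F [-0.6346  0.8794  5.4915] M [ 0.1549  0.3388 -0.7738] g 0.5292393091318978 j7 0.5528923878076423
```

The torque rose 0.29 N m in 3°, which matches the 6 N m/rad wind-up. So anticlockwise is the tight way for this knob, about 0.07 rad past tight and below the crack limit. Reversing.

Call:
servo_tool(motion=[[0.3,0,0,0,0,0,5],[0.3,0,0,0,0,0,10],[0.3,0,0,0,0,0,15],[0.3,0,0,0,0,0,20],[0.3,0,0,0,0,0,25],[0.3,0,0,0,0,0,25]])

```text
clock: 5.85
position: [0.4631, 0.0342, 0.1179]
ee_rot: [0.993, 0.118, 0.001, -0.001]
ft_force: [-3.8, 0.4, 14.0]
grip_width: 0.532
```

```bash
python3 st.py
```

```text
t 5.85 p [0.4631 0.0342 0.1179] az 13.51 tilt [0.0017 0.0013] F [-3.8163  0.3588 13.9816] M [-0.0984  1.0694 -0.0141] g 0.5324149925635193 j7 0.11778663262264367
```

Call:
servo_tool(motion=[[0.3,0,0,-0.0004,0,0,6],[0.3,0,0,-0.0006,0,0,12],[0.3,0,0,-0.0008,0,0,18],[0.3,0,0,-0.001,0,0,24],[0.3,0,0,-0.0012,0,0,30]])

```text
clock: 6.48
position: [0.463, 0.0342, 0.1188]
ee_rot: [0.99, -0.144, 0.001, -0.001]
ft_force: [-3.0, 0.0, 11.6]
grip_width: 0.529
```

```bash
python3 st.py; python3 - <<'E'
from h import *
im,d,M,P=snap("wrist"); cv2.imwrite("pics/w3.png",im[150:410,130:430])
E
```

```text
t 6.475 p [0.463  0.0342 0.1188] az -16.58 tilt [0.0016 0.0012] F [-2.9607  0.0496 11.623 ] M [0.0649 0.8924 0.4253] g 0.529009086045174 j7 -0.4063117547019714
```

View pics/w3.png

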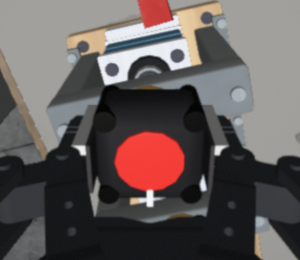

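The mark turns with the tool and the torque is at friction level (+0.43), so clockwise loosens the far screw. Another 24°, then release partially and rise.

Call:
servo_tool(motion=[[0.3,0,0,-0.0003,0,0,8],[0.3,0,0,-0.0006,0,0,16],[0.3,0,0,-0.001,0,0,24],[0.3,0,0,-0.001,0,0,24]])

```text
clock: 7.02
position: [0.463, 0.0342, 0.1197]
ee_rot: [0.938, -0.346, 0.0, -0.001]
ft_force: [-2.8, 0.3, 9.6]
grip_width: 0.53
```

```bash
python3 st.py
```

```text
t 7.025 p [0.463  0.0342 0.1197] az -40.52 tilt [0.0014 0.0012] F [-2.8351  0.2791  9.6398] M [ 0.0866  0.7322 -0.0446] g 0.5303675586216545 j7 -0.8232355029098658
```

Call:
servo_tool(motion=[[0.8,0,0,0,0,0,0],[0.8,0,0,0,0,0,0],[0.8,0,0,0,0,0,0],[0.8,0,0,-0.05,0,0,0],[0.8,0,0,-0.06,0,0,0]])

```text
clock: 7.65
position: [0.4637, 0.0338, 0.181]
ee_rot: [0.938, -0.346, 0.001, -0.001]
ft_force: [0.4, 0.7, 0.3]
grip_width: 0.802
```

```bash
python3 knobs.py w4.png;python3 st.py
```

```text
7.7 [0.4635 0.034  0.1808] toolx az -40.44757040839015 [-0.8466 -0.0201  0.6793  1.968   0.0123  1.1855 -0.878 ]
knob rect [0.4625 0.0335] (0.04587845876812935, 0.04625385254621506) 48.787784576416016 minyaw 49.0 top z 0.15346365168841877 cap [0.4625 0.0333 0.1551] 1669 5774
knob rect [ 0.4564 -0.0487] (0.041629184037446976, 0.04181127995252609) 10.902015686035156 minyaw 11.0 top z 0.15079591706255652 cap [ 0.4544 -0.0497  0.1526] 780 2560
t 7.7 p [0.4635 0.034  0.1808] az -40.45 tilt [0.0034 0.0018] F [0.1904 0.7136 1.5948] M [-0.0496 -0.0704 -0.0363] g 0.8007349679204898 j7 -0.877973418978747
```

Knob 1 now reads yaw 49° (= −41°), and it has risen 2.3 mm, which gives about 1.2 rad. Now knob 2, gripped at azimuth −78° so that an anticlockwise turn ends near the tongue orientation.

Call:
servo_tool(motion=[[0.8,0.025,0.035,0,0,0,10],[0.8,0.0504,0.0691,0,0,0,20],[0.8,0.0504,0.0691,0,0,0,30],[0.8,0.0504,0.0691,0.01,0,0,37.5],[0.8,0.0504,0.0691,0.035,0,0,37.5],[0.8,0.0504,0.0691,0.055,0,0,37.5],[0.8,0.0504,0.0691,0.063,0,0,37.5],[0.3,0.0504,0.0691,0.063,0,0,37.5],[0.3,0.0504,0.0691,0.063,0,0,37.5],[0.3,0.0504,0.0691,0.063,0,0,37.5],[0.3,0.0504,0.0691,0.063,0,0,37.5]], grip_force=70)

```text
clock: 9.07
position: [0.4558, -0.0512, 0.1158]
ee_rot: [0.778, -0.629, -0.0, -0.0]
ft_force: [-4.3, 2.2, 2.8]
grip_width: 0.529
```

```bash
python3 st.py
```

```text
t 9.075 p [ 0.4558 -0.0512  0.1158] az -77.93 tilt [-0.      0.0007] F [-4.2679  2.2401  2.8203] M [ 0.2888  0.876  -0.0959] g 0.5290056736101686 j7 -1.2886773658297621
```

Call:
servo_tool(motion=[[0.3,0,0,0,0,0,-3],[0.3,0,0,0,0,0,-6],[0.3,0,0,0,0,0,-8]])

```text
clock: 9.45
position: [0.4559, -0.0516, 0.116]
ee_rot: [0.82, -0.573, -0.0, -0.0]
ft_force: [-5.5, 2.2, 7.4]
grip_width: 0.53
```

```bash
python3 st.py
```

```text
t 9.45 p [ 0.4559 -0.0516  0.116 ] az -69.89 tilt [0.0002 0.0006] F [-5.5442  2.1934  7.4416] M [ 0.051   0.9644 -0.3087] g 0.5299320835830214 j7 -1.1484502537367798
```

Call:
servo_tool(motion=[[0.3,0,0,0,0,0,-2],[0.3,0,0,0,0,0,-4]])

```text
clock: 9.7
position: [0.456, -0.0517, 0.1161]
ee_rot: [0.839, -0.544, 0.0, -0.0]
ft_force: [-5.1, 1.1, 8.5]
grip_width: 0.524
```

```bash
python3 st.py
```

```text
t 9.7 p [ 0.456  -0.0517  0.1161] az -65.91 tilt [0.0005 0.0005] F [-5.1182  1.0742  8.4883] M [-0.0365  1.1053 -0.3263] g 0.5244676287345776 j7 -1.0792293923595886
```

The torque holds at about −0.32 (friction only) and Fz is rising, so anticlockwise loosens this one. Completing the turn to 70°.

Call:
servo_tool(motion=[[0.3,0,0,-0.0003,0,0,-8],[0.3,0,0,-0.0006,0,0,-16],[0.3,0,0,-0.0009,0,0,-24],[0.3,0,0,-0.0012,0,0,-32],[0.3,0,0,-0.0015,0,0,-40],[0.3,0,0,-0.0018,0,0,-48],[0.3,0,0,-0.002,0,0,-58],[0.3,0,0,-0.002,0,0,-58]])

```text
clock: 10.7
position: [0.4575, -0.0528, 0.1182]
ee_rot: [0.998, -0.068, 0.002, 0.001]
ft_force: [5.4, -3.9, -2.8]
grip_width: 0.523
```

Call:
servo_tool(motion=[[0.8,0,0,0,0,0,0],[0.8,0,0,0,0,0,0],[0.8,0,0,0,0,0,0],[0.8,0,0,-0.05,0,0,0],[0.8,0,-0.02,-0.11,0,0,0],[0.8,0,-0.02,-0.15,0,0,4],[0.8,0,-0.02,-0.15,0,0,4]])

```text
clock: 11.58
position: [0.4601, -0.0314, 0.2703]
ee_rot: [0.995, -0.104, 0.002, -0.001]
ft_force: [0.3, 0.2, 0.1]
grip_width: 0.797
```

```bash
python3 knobs.py w5.png;python3 st.py; python3 - <<'E'
from h import *
np.set_printoptions(precision=4,suppress=True)
im,d,M,P=snap("wrist","w6.png")
for t in("mould","mould_tongue","scale_pan"):
    print(t,[(round(x["confidence"],2),(M@np.r_[x["point"],1])[:3].round(3)) for x in models.boxes_of("wrist",t)[:2]])
X,Y,Z=[P[...,k] for k in range(3)]
m=(Z>.038)&(Z<.065)&(abs(X-.45)<.06)&(Y<-.085)&(Y>-.21)
print("tongue",m.sum(),cv2.minAreaRect(P[m][:,:2].astype(np.float32)),np.median(Z[m]))
for y in np.arange(-.08,-.18,-.008):
    q=m&(abs(Y-y)<.004)
    if q.sum()>3: print(round(y,3),q.sum(),X[q].min(),X[q].max(),np.median(Z[q]))
w=(Z>.008)&(Z<.022)&(abs(X-.45)<.1)&(Y<-.07)&(Y>-.26)&(im[...,2].astype(int)-im[...,0]>40)
print("board",cv2.minAreaRect(P[w][:,:2].astype(np.float32)))
E
```

```text
11.625 [ 0.4591 -0.0316  0.2683] toolx az -11.911367831355955 [-0.7314 -0.113   0.6606  1.8472  0.0697  1.382  -0.2947]
knob rect [0.4619 0.0331] (0.045864038169384, 0.04610011726617813) 49.15675354003906 minyaw 49.0 top z 0.15350346504239365 cap [0.4621 0.032  0.1545] 182 3268
knob rect [ 0.4573 -0.0509] (0.04543844610452652, 0.04625612497329712) 83.51544189453125 minyaw 83.5 top z 0.15337646512038977 cap [ 0.4574 -0.0515  0.155 ] 780 2663
t 11.625 p [ 0.4591 -0.0316  0.2683] az -11.91 tilt [0.0022 0.001 ] F [-0.9773  0.6524  0.2722] M [ 0.0004  0.0188 -0.0193] g 0.7976234951210787 j7 -0.29469601636572157
mould [(0.89, array([ 0.448, -0.027,  0.06 ]))]
mould_tongue [(0.65, array([ 0.453, -0.032,  0.059]))]
scale_pan [(0.66, array([ 0.488, -0.35 ,  0.016])), (0.29, array([ 0.448, -0.031,  0.059]))]
tongue 704 ((0.45433202385902405, -0.12138925492763519), (0.08192360401153564, 0.0401875339448452), 78.37622833251953) 0.05120314086840416
-0.12 91 0.43773209287255405 0.46178455368305393 0.05097619652649449
-0.128 114 0.4374207860142285 0.46099538611877017 0.050952433994475854
-0.136 115 0.43647709465176804 0.4605156531676072 0.05112648074228626
-0.144 114 0.42991043446519733 0.46041552461033153 0.05084005522287863
-0.152 215 0.42769250741813086 0.46752388181648497 0.05178172061832531
-0.16 52 0.4304542912075979 0.46711309529318173 0.052326644924514054
board ((0.45072218775749207, -0.1631775051355362), (0.12695597112178802, 0.12560419738292694), 86.62493133544922)
```

View pics/w6.png

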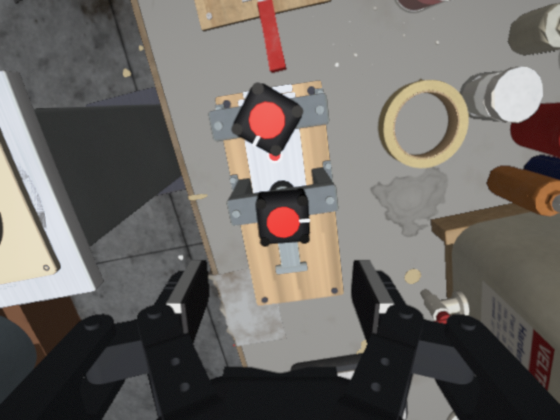

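Both knobs now read slack: knob 2 went from 12° to 83.5°, about 1.25 rad. The wrist image shows the tongue's cross bar at (291, 267), just beyond the near arch. I'll grip the tongue with the tool tilted 15°, which keeps the camera and body away from the near knob.

```bash
cat > tgt.py <<'E'
from h import *
def go(p,az,tilt):
    "shift and rotvec(deg) in current tool axes for TCP p, tool-x azimuth az, tilt about tool x"
    T=T_tool(); a=np.radians(az)
    Rt=np.array([[np.cos(a),np.sin(a),0],[np.sin(a),-np.cos(a),0],[0,0,-1]])@R.from_euler("x",tilt,degrees=True).as_matrix()
    r=T[:3,:3].T
    print("shift",(r@(np.array(p)-T[:3,3])).round(4),"rot",np.degrees(R.from_matrix(r@Rt).as_rotvec()).round(2),"zt",Rt[:,2].round(3))
E
python3 - <<'E'
from tgt import *
go([.4488,-.1273,.17],-3.8,15)
go([.4488,-.1273,.0277],-3.8,15)
E
```

```text
shift [0.011  0.0952 0.0963] rot [15.02 -0.95 -8.11] zt [ 0.017  0.258 -0.966]
shift [0.0113 0.0951 0.2386] rot [15.02 -0.95 -8.11] zt [ 0.017  0.258 -0.966]
```

Call:
servo_tool(motion=[[0.7,0.005,0.05,0.03,8,-0.5,-4],[0.7,0.011,0.095,0.06,15,-0.9,-8],[0.7,0.011,0.095,0.12,15,-0.9,-8],[0.7,0.011,0.095,0.175,15,-0.9,-8],[0.7,0.011,0.095,0.215,15,-0.9,-8],[0.7,0.011,0.095,0.238,15,-0.9,-8],[0.7,0.011,0.095,0.238,15,-0.9,-8]], grip_force=50)

```text
clock: 12.7
position: [0.4477, -0.127, 0.0276]
ee_rot: [0.991, -0.034, 0.003, -0.13]
ft_force: [0.2, 0.3, 0.0]
grip_width: 0.7
```

```bash
python3 st.py; python3 - <<'E'
from h import *
np.set_printoptions(precision=4,suppress=True)
im,d,M,P=snap("wrist","w7.png")
E
```

```text
t 12.7 p [ 0.4477 -0.127   0.0276] az -3.96 tilt [0.0158 0.2579] F [0.1654 0.2646 0.0285] M [-0.308   0.0226 -0.0097] g 0.6997148622465525 j7 0.7885781660751512
```

View pics/w7.png

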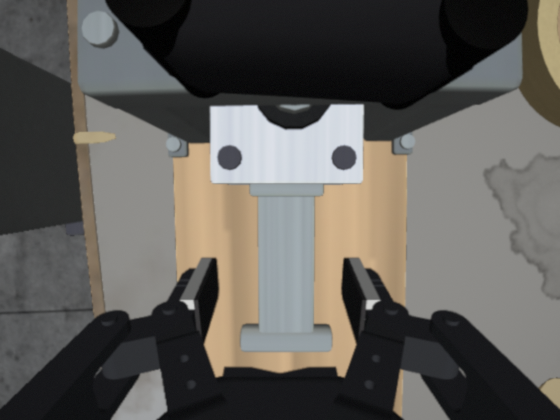

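The jaws straddle the strip evenly; the strip is at (287, 260), with the cross bar below it at (287, 337). Close on it and start the pull.

Call:
servo_tool(motion=[[0.1,0,0,0,0,0,0],[0.1,0,0,0,0,0,0],[0.1,0,0,0,0,0,0],[0.1,0,0,0,0,0,0],[0.1,0,0,0,0,0,0],[0.1,0.0001,0.0097,-0.0026,0,0,0],[0.1,0.0002,0.0193,-0.0052,0,0,0],[0.1,0.0003,0.0386,-0.0103,0,0,0],[0.1,0.0003,0.0386,-0.0103,0,0,0]], grip_force=50)

```text
clock: 13.88
position: [0.4478, -0.1681, 0.0305]
ee_rot: [0.991, -0.034, 0.007, -0.13]
ft_force: [-1.5, -3.3, 10.2]
grip_width: 0.267
```

```bash
python3 st.py
```

```text
t 13.875 p [ 0.4478 -0.1681  0.0305] az -4.00 tilt [0.0224 0.2576] F [-1.5082 -3.2765 10.2166] M [-0.2929  0.4347  0.2773] g 0.26748985750413506 j7 0.8679964164229171
```

Call:
servo_tool(motion=[[0.1,0.0001,0.0193,-0.0052,0,0,0],[0.1,0.0003,0.0386,-0.0103,0,0,0],[0.1,0.0004,0.058,-0.0155,0,0,0],[0.1,0.0005,0.0773,-0.0207,0,0,0],[0.1,0.0006,0.0869,-0.0233,0,0,0],[0.1,0.0006,0.0869,-0.0233,0,0,0]])

```text
clock: 14.62
position: [0.4423, -0.2567, 0.0303]
ee_rot: [0.991, -0.034, 0.006, -0.131]
ft_force: [-0.9, 1.2, 9.1]
grip_width: 0.275
```

```bash
python3 st.py; python3 - <<'E'
from h import *
np.set_printoptions(precision=4,suppress=True)
im,d,M,P=snap("wrist","w8.png")
X,Y,Z=[P[...,k] for k in range(3)]
m=(Z>.05)&(Z<.068)&(abs(X-.45)<.05)&(Y<-.05)&(Y>-.3)&(im.min(-1)>110)
print(m.sum(),cv2.minAreaRect(P[m][:,:2].astype(np.float32)),np.percentile(Y[m],[1,99]),np.median(Z[m]))
E
```

```text
t 14.625 p [ 0.4423 -0.2567  0.0303] az -3.94 tilt [0.0217 0.2587] F [-0.9094  1.1821  9.0845] M [0.5043 0.1872 0.0831] g 0.27477173230084656 j7 1.021016397972944
34789 ((0.4445601999759674, -0.21602684259414673), (0.1463770717382431, 0.06051133945584297), 86.08909606933594) [-0.2853 -0.1449] 0.05995603313755837
```

Origin is at about board y = +62 mm, so it is clear of the arches. Release, back off along the tool axis, and take an upright look.

```bash
python3 - <<'E'
from tgt import *
go([.448,-.125,.25],-3.8,0)
E
```

```text
shift [-0.0025 -0.1841 -0.1779] rot [-15.03  -0.25  -0.1 ] zt [ 0.  0. -1.]
```

Call:
servo_tool(motion=[[0.7,0,0,0,0,0,0],[0.7,0,0,0,0,0,0],[0.7,0,0,0,0,0,0],[0.7,0,0,-0.05,0,0,0],[1,0,-0.02,-0.11,-4,0,0],[1,-0.001,-0.08,-0.14,-9,0,0],[1,-0.0025,-0.13,-0.16,-13,0,0],[1,-0.0025,-0.184,-0.178,-15,0,0],[1,-0.0025,-0.184,-0.178,-15,0,0]])

```text
clock: 15.8
position: [0.4477, -0.1228, 0.2497]
ee_rot: [0.999, -0.033, 0.002, -0.0]
ft_force: [0.7, 0.7, -1.2]
grip_width: 1.002
```

```bash
python3 st.py; python3 - <<'E'
from h import *
np.set_printoptions(precision=4,suppress=True)
im,d,M,P=snap("wrist","w9.png"); np.save("w9P.npy",P)
X,Y,Z=[P[...,k] for k in range(3)]
m=(Z>.054)&(Z<.068)&(abs(X-.45)<.06)&(Y<-.07)&(Y>-.33)
n,l,s,c=cv2.connectedComponentsWithStats(m.astype(np.uint8)); k=1+np.argmax(s[1:,4]); m=l==k
r=cv2.minAreaRect(P[m][:,:2].astype(np.float32));print(m.sum(),r,np.median(Z[m]))
m=(Z>.008)&(Z<.022)&(abs(X-.45)<.09)&(Y<-.03)&(Y>-.26)&(im[...,2].astype(int)-im[...,0]>40)
print("board",cv2.minAreaRect(P[m][:,:2].astype(np.float32)),np.percentile(Y[m],1))
E
```

```text
t 15.8 p [ 0.4477 -0.1228  0.2497] az -3.79 tilt [0.0042 0.0004] F [ 0.7148  0.6719 -1.157 ] M [ 0.0202 -0.0472  0.0095] g 1.0015404036950855 j7 -0.0099850520709507
6537 ((0.4486403167247772, -0.1486453413963318), (0.14495795965194702, 0.06012000888586044), 86.05799102783203) 0.06001903584782187
board ((0.45291250944137573, -0.12665602564811707), (0.2006983608007431, 0.12537309527397156), 86.7145004272461) -0.2249016011630353
```

View pics/w9.png

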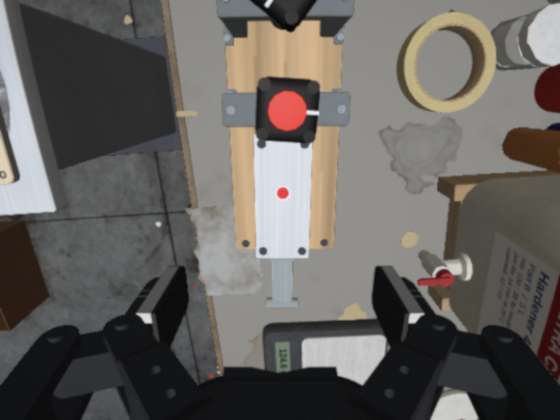

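The mould lies clear of the arches, with its red dot at (283, 193) and front edge at row 258. The scale's near edge and display are at the bottom. I'll refine the front edge from the saved cloud.

```bash
python3 - <<'E'
from tgt import *
np.set_printoptions(precision=4,suppress=True)
P=np.load("w9P.npy");print("dot",P[193,283]); X,Y,Z=[P[...,k] for k in range(3)]
for r in (130,140,150,160,240,250,254,256,258,260,262,264): 
    m=(Z[r]>.05)&(Z[r]<.068)&(abs(X[r]-.45)<.06); print(r,m.sum(),Y[r][m].mean(),X[r][m].min(),X[r][m].max(),np.median(Z[r][m]))
go([.4486,-.154,.04],-3.9,0)
P=np.load("sceneP.npy");I=np.load("sceneI.npy");X,Y,Z=[P[...,k] for k in range(3)]
m=(Z>.015)&(Z<.04)&(abs(X-.49)<.13)&(Y<-.33)&(Y>-.52); print("scale x",np.percentile(X[m],[1,99]),"y",np.percentile(Y[m],[1,99]))
m&=(Z>.024)&(I.min(-1)>170); print("pan x",np.percentile(X[m],[1,99]),"y",np.percentile(Y[m],[1,99]))
E
```

```text
dot [ 0.4502 -0.1385  0.0622]<stdin>:5: RuntimeWarning: Mean of empty slice.
  ret = ret.dtype.type(ret / rcount)
Traceback (most recent call last):
ValueError: zero-size array to reduction operation minimum which has no identity
```

```bash
python3 - <<'E'
from tgt import *
np.set_printoptions(precision=4,suppress=True)
P=np.load("w9P.npy"); X,Y,Z=[P[...,k] for k in range(3)]
for r in (138,142,146,150,250,254,256,258,260,262,264): 
    m=(Z[r]>.05)&(Z[r]<.068)&(abs(X[r]-.45)<.06)
    if m.any(): print(r,m.sum(),Y[r][m].mean(),X[r][m].min(),X[r][m].max(),np.median(Z[r][m]))
go([.4486,-.154,.04],-3.9,0)
P=np.load("sceneP.npy");I=np.load("sceneI.npy");X,Y,Z=[P[...,k] for k in range(3)]
m=(Z>.015)&(Z<.04)&(abs(X-.49)<.13)&(Y<-.33)&(Y>-.52); print("scale x",np.percentile(X[m],[1,99]),"y",np.percentile(Y[m],[1,99]))
m&=(Z>.024)&(I.min(-1)>170); print("pan x",np.percentile(X[m],[1,99]),"y",np.percentile(Y[m],[1,99]))
E
```

```text
138 5 -0.07939009084001611 0.4233474483803952 0.427469813171957 0.05955409816915669
142 39 -0.0845297830386654 0.4241151369765987 0.4627582865266021 0.06017000104602088
146 58 -0.08918092205380491 0.4237334383449125 0.48185003068353255 0.06053172873457138
150 58 -0.09333805904317628 0.4232901595215029 0.4817976060990248 0.059992898483070156
250 53 -0.20564469269723273 0.41544501725682725 0.47443451417384297 0.06019707747076558
254 52 -0.21070270684927006 0.4151150558402828 0.474190934108378 0.060257555569168286
256 53 -0.21348512406717401 0.4148490175363647 0.47403111054083885 0.05991610526848451
258 25 -0.21743763928960988 0.42909281055194365 0.4579965354147122 0.057152007017704565
260 25 -0.2201907311815317 0.43017272622880703 0.45784633886664894 0.05678565139005248
262 19 -0.22569392309650527 0.43188544629068987 0.4542839102814373 0.05113728584552324
264 18 -0.22840390260308382 0.4317726368299524 0.4541370136206414 0.05105576391761854
shift [-0.0005  0.0362  0.2129] rot [-0.08 -0.47  0.32] zt [ 0.  0. -1.]
scale x [0.4061 0.5778] y [-0.4967 -0.3489]
pan x [0.4632 0.5787] y [-0.4835 -0.3599]
```

```bash
python3 - <<'E'
from tgt import *
np.set_printoptions(precision=3,suppress=True)
go([.4488,-.1445,.14],-3.9,15)
go([.4488,-.1445,.022],-3.9,15)
for n in("top","scene","w9"):
    P=np.load(n+"P.npy").reshape(-1,3);P=P[(P[:,2]>.045)&(P[:,0]>.5)&(P[:,0]<.8)]
    for y in np.arange(-.12,-.56,-.04):
        q=P[abs(P[:,1]-y)<.02]
        if len(q)>3:
            k=np.argsort(q[:,0])[2];print(n,round(y,2),"nearest",q[k],"zmax x<.65",q[q[:,0]<.65][:,2].max(initial=0))
E
```

```text
shift [-0.     0.027  0.113] rot [14.92 -0.42  0.38] zt [ 0.018  0.258 -0.966]
shift [-0.001  0.027  0.231] rot [14.92 -0.42  0.38] zt [ 0.018  0.258 -0.966]
top -0.12 nearest [ 0.674 -0.14   0.237] zmax x<.65 0.0
top -0.16 nearest [ 0.645 -0.176  0.183] zmax x<.65 0.24425203574320586
top -0.2 nearest [ 0.645 -0.207  0.159] zmax x<.65 0.24836860191165488
top -0.24 nearest [ 0.586 -0.228  0.102] zmax x<.65 0.244904067968569
top -0.28 nearest [ 0.645 -0.264  0.135] zmax x<.65 0.24297866542245106
top -0.32 nearest [ 0.648 -0.309  0.046] zmax x<.65 0.049250230261979944
top -0.36 nearest [ 0.715 -0.379  0.299] zmax x<.65 0.0
top -0.4 nearest [ 0.713 -0.384  0.326] zmax x<.65 0.0
top -0.44 nearest [ 0.714 -0.44   0.206] zmax x<.65 0.0
top -0.48 nearest [ 0.713 -0.475  0.212] zmax x<.65 0.0
top -0.52 nearest [ 0.714 -0.517  0.214] zmax x<.65 0.0
top -0.56 nearest [ 0.701 -0.576  0.054] zmax x<.65 0.0
scene -0.12 nearest [ 0.67  -0.139  0.234] zmax x<.65 0.0
scene -0.16 nearest [ 0.642 -0.179  0.141] zmax x<.65 0.24986648708745263
scene -0.2 nearest [ 0.641 -0.196  0.223] zmax x<.65 0.251090
[... 303 characters left out ...]
earest [ 0.708 -0.385  0.411] zmax x<.65 0.0
scene -0.44 nearest [ 0.712 -0.432  0.21 ] zmax x<.65 0.0
scene -0.48 nearest [ 0.712 -0.468  0.416] zmax x<.65 0.0
scene -0.52 nearest [ 0.711 -0.509  0.212] zmax x<.65 0.0
scene -0.56 nearest [ 0.697 -0.578  0.065] zmax x<.65 0.0
w9 -0.12 nearest [ 0.5   -0.12   0.287] zmax x<.65 0.3437473777009798
w9 -0.16 nearest [ 0.507 -0.14   0.323] zmax x<.65 0.32341805185690886
w9 -0.2 nearest [ 0.64  -0.218  0.083] zmax x<.65 0.21227521893606782
w9 -0.24 nearest [ 0.583 -0.23   0.103] zmax x<.65 0.22133583040496518
w9 -0.28 nearest [ 0.644 -0.269  0.124] zmax x<.65 0.14021107925339044
w9 -0.32 nearest [ 0.646 -0.304  0.045] zmax x<.65 0.10110245890843328
```

Call:
servo_tool(motion=[[1,0,0.01,0.04,7,-0.2,0.2],[1,0,0.027,0.09,15,-0.4,0.4],[1,-0.0005,0.027,0.14,15,-0.4,0.4],[1,-0.001,0.027,0.19,15,-0.4,0.4],[1,-0.001,0.027,0.22,15,-0.4,0.4],[1,-0.001,0.027,0.231,15,-0.4,0.4],[0.5,-0.001,0.027,0.231,15,-0.4,0.4],[0.5,-0.001,0.027,0.231,15,-0.4,0.4],[0.5,-0.001,0.027,0.231,15,-0.4,0.4],[0.5,-0.001,0.027,0.231,15,-0.4,0.4]], grip_force=60)

```text
clock: 17.1
position: [0.4471, -0.1525, 0.0197]
ee_rot: [0.991, -0.037, 0.004, -0.13]
ft_force: [1.8, -2.8, 7.1]
grip_width: 0.699
```

```bash
python3 st.py; python3 - <<'E'
from tgt import *
p=T_tool()[:3,3]
go(p+[0,0,.05],-3.9,15)
go(p+[0,-.12,.05],-3.9,15)
go(p+[.072,-.2735,.05],-1.5,15)
go(p+[.072,-.2735,.0155],-1.5,15)
E
```

```text
t 17.1 p [ 0.4471 -0.1525  0.0197] az -4.26 tilt [0.018  0.2582] F [ 1.7599 -2.8157  7.0738] M [-0.2888 -0.2538 -0.1315] g 0.6990207619620624 j7 0.9133115290961163
shift [-0.0001 -0.0129 -0.0483] rot [ 0.   -0.03 -0.36] zt [ 0.018  0.258 -0.966]
shift [ 0.0088  0.1026 -0.0793] rot [ 0.   -0.03 -0.36] zt [ 0.018  0.258 -0.966]
shift [ 0.092   0.2453 -0.1176] rot [-0.   -0.65 -2.68] zt [ 0.007  0.259 -0.966]
shift [ 0.0921  0.2542 -0.0843] rot [-0.   -0.65 -2.68] zt [ 0.007  0.259 -0.966]
```

```bash
python3 st.py; python3 st.py; python3 -c "
from h import *
o=monitor.get_obs();print(o['joint_velocities'].round(3))"
```

```text
t 17.1 p [ 0.4471 -0.1525  0.0197] az -4.26 tilt [0.018  0.2582] F [ 1.7599 -2.8157  7.0738] M [-0.2888 -0.2538 -0.1315] g 0.6990207619620624 j7 0.9133115290961163
t 17.1 p [ 0.4471 -0.1525  0.0197] az -4.26 tilt [0.018  0.2582] F [ 1.7599 -2.8157  7.0738] M [-0.2888 -0.2538 -0.1315] g 0.6990207619620624 j7 0.9133115290961163
[ 0.001  0.001  0.002 -0.001 -0.001 -0.001  0.001]
```

Call:
servo_tool(motion=[[0.5,0,-0.005,-0.02,0,0,-0.3],[0.5,0,-0.013,-0.048,0,0,-0.3],[0.5,0.003,0.03,-0.06,0,0,-0.3],[0.5,0.006,0.07,-0.07,0,0,-0.3],[0.5,0.009,0.1026,-0.079,0,0,-0.3],[0.5,0.02,0.14,-0.089,0,-0.2,-0.8],[0.5,0.045,0.18,-0.1,0,-0.4,-1.5],[0.5,0.075,0.22,-0.111,0,-0.5,-2.2],[0.5,0.092,0.2453,-0.1176,0,-0.65,-2.7],[0.5,0.092,0.2453,-0.1176,0,-0.65,-2.7]])

```text
clock: 18.35
position: [0.5172, -0.4269, 0.0669]
ee_rot: [0.991, -0.013, -0.001, -0.13]
ft_force: [0.2, 1.2, -6.7]
grip_width: 0.695
```

```bash
python3 st.py; python3 - <<'E'
from h import *
np.set_printoptions(precision=4,suppress=True)
im,d,M,P=snap("scene","s2.png");np.save("s2P.npy",P)
im2,d,M,P2=snap("top");np.save("t2P.npy",P2)
for P,n in((P,"scene"),(P2,"top")):
    X,Y,Z=[P[...,k] for k in range(3)]
    m=(Z>.095)&(Z<.125)&(abs(X-.5)<.12)&(Y<-.3)&(Y>-.56); I=(im if n=="scene" else im2)
    m&=I.min(-1)>90
    print(n,m.sum(),"mould top y",np.percentile(Y[m],[1,50,99]),"x",np.percentile(X[m],[1,50,99]))
v=cv2.resize(im[180:340,290:500],None,fx=3,fy=3);cv2.imwrite("pics/s2c.png",v)
E
python3 st.py
```

```text
t 18.35 p [ 0.5172 -0.4269  0.0669] az -1.51 tilt [0.0015 0.2581] F [ 0.1732  1.1652 -6.6765] M [-0.5474  0.0537  0.0168] g 0.694738117540219 j7 1.124306294594234
scene 749 mould top y [-0.5585 -0.4208 -0.3509] x [0.4855 0.5132 0.5486]
top 473 mould top y [-0.4421 -0.3872 -0.3484] x [0.4891 0.5217 0.5475]
t 18.45 p [ 0.5171 -0.4249  0.0672] az -1.48 tilt [0.0019 0.2598] F [ 0.3581  0.1772 -7.0518] M [-0.629   0.0718 -0.0064] g 0.6980473626690615 j7 1.1244255073384106
```

View pics/s2c.png

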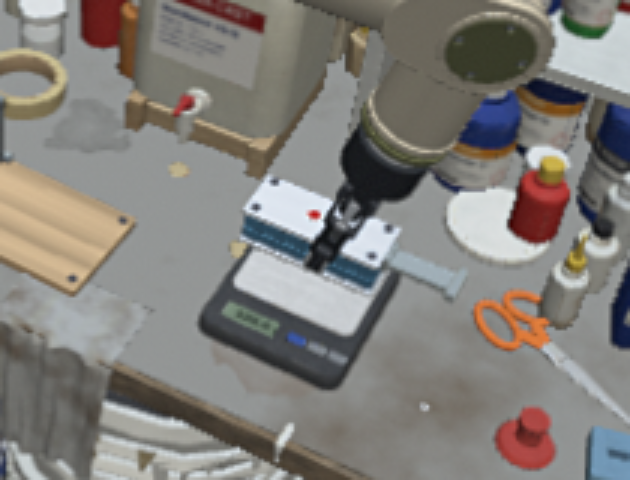

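The scene crop shows the mould held level over the pan, red dot at (314, 214), tongue to the right and nothing touching. It needs 3 mm in +x, then lowering.

Call:
servo_tool(motion=[[0.5,0.003,0.0026,0.0097,0,0,0],[0.5,0.003,0.0052,0.0193,0,0,0],[0.5,0.003,0.0068,0.0251,0,0,0],[0.5,0.003,0.0075,0.028,0,0,0],[0.5,0.003,0.0078,0.029,0,0,0],[0.5,0.003,0.0078,0.029,0,0,0]])

```text
clock: 19.2
position: [0.5204, -0.4257, 0.0376]
ee_rot: [0.991, -0.013, -0.0, -0.131]
ft_force: [0.1, 0.4, -5.7]
grip_width: 0.698
```

```bash
python3 st.py
```

```text
t 19.2 p [ 0.5204 -0.4257  0.0376] az -1.50 tilt [0.0031 0.2592] F [ 0.1463  0.4003 -5.7034] M [-0.6744  0.019   0.0284] g 0.6982117359888733 j7 1.137199991995541
```

Call:
servo_tool(motion=[[0.5,0,0.0003,0.001,0,0,0],[0.5,0,0.0005,0.0019,0,0,0],[0.5,0,0.0007,0.0026,0,0,0],[0.5,0,0.0007,0.0026,0,0,0]])

```text
clock: 19.7
position: [0.5204, -0.4255, 0.0347]
ee_rot: [0.991, -0.013, -0.0, -0.131]
ft_force: [0.4, 0.6, -6.8]
grip_width: 0.696
```

```bash
python3 st.py
```

```text
t 19.7 p [ 0.5204 -0.4255  0.0347] az -1.49 tilt [0.0029 0.2595] F [ 0.4289  0.5739 -6.8248] M [-0.6489 -0.0278 -0.0236] g 0.6960254879200062 j7 1.1387228923096604
```

Call:
servo_tool(motion=[[0.5,0,0.0002,0.0007,0,0,0],[0.5,0,0.0003,0.0012,0,0,0],[0.5,0,0.0004,0.0015,0,0,0],[0.5,0,0.0004,0.0015,0,0,0]])

```text
clock: 20.2
position: [0.5204, -0.4256, 0.0346]
ee_rot: [0.991, -0.013, 0.0, -0.131]
ft_force: [-4.4, 4.0, 7.1]
grip_width: 0.695
```

```bash
python3 st.py
```

```text
t 20.2 p [ 0.5204 -0.4256  0.0346] az -1.48 tilt [0.0037 0.2597] F [-4.4207  3.9981  7.066 ] M [0.6801 0.5515 0.1963] g 0.6951983215886811 j7 1.139624316091079
```

Contact: the weight is on the pan. Release and retreat.

Call:
servo_tool(motion=[[0.95,0,-0.0002,-0.0008,0,0,0],[0.95,0,-0.0002,-0.0008,0,0,0],[0.95,0,-0.0002,-0.0008,0,0,0],[0.95,0,-0.005,-0.02,0,0,0],[0.95,0,-0.015,-0.06,0,0,0],[0.95,0,-0.03,-0.12,0,0,0],[0.95,0,-0.06,-0.17,-8,0,0],[0.95,0,-0.09,-0.2,-15,0,0],[0.95,0,-0.09,-0.2,-15,0,0]])

```text
clock: 21.32
position: [0.5265, -0.386, 0.2543]
ee_rot: [1.0, -0.008, 0.001, 0.001]
ft_force: [0.5, -0.3, -1.4]
grip_width: 0.946
```

```bash
python3 st.py; python3 - <<'E'
from h import *
np.set_printoptions(precision=4,suppress=True)
im,d,M,P=snap("wrist","w10.png")
X,Y,Z=[P[...,k] for k in range(3)]
m=(Z>.07)&(Z<.082)&(abs(X-.52)<.06)&(Y<-.3)&(Y>-.52)
n,l,s,c=cv2.connectedComponentsWithStats(m.astype(np.uint8)); m=l==1+np.argmax(s[1:,4])
print("mould",m.sum(),cv2.minAreaRect(P[m][:,:2].astype(np.float32)),np.median(Z[m]))
A=np.c_[P[m][:,:2],np.ones(m.sum())];print("slopes",np.linalg.lstsq(A,P[m][:,2],rcond=None)[0])
for y in np.arange(-.34,-.52,-.01):
    q=m&(abs(Y-y)<.005)
    if q.sum()>3: print(round(y,3),X[q].min(),X[q].max())
# scale rectangle
q=(Z>.012)&(Z<.04)&(abs(X-.49)<.13)&(Y<-.33)&(Y>-.52)
print("scale",cv2.minAreaRect(P[q][:,:2].astype(np.float32)))
im2,_,M2,_=snap("scene","s3.png")
for t in["funnel","amber_cup","pink_cup","tape"]:
    print(t,[(round(x["confidence"],2),(M2@np.r_[x["point"],1])[:3].round(3)) for x in models.boxes_of("scene",t)[:2]])
E
```

```text
t 21.325 p [ 0.5265 -0.386   0.2543] az -0.96 tilt [ 0.0026 -0.0017] F [ 0.487  -0.2531 -1.3613] M [-0.0117 -0.0492  0.0106] g 0.9457507550760362 j7 0.9200779804711139
mould 7209 ((0.5195333361625671, -0.4209207594394684), (0.1444084644317627, 0.06013667955994606), 88.42438507080078) 0.07460464079322526
slopes [0.0003 0.0007 0.0748]
-0.35 0.4919702015820883 0.5510078617155567
-0.36 0.49158043028142673 0.550901309644889
-0.37 0.4911423769843581 0.55102571507401
-0.38 0.49047558158906235 0.5500867712587606
-0.39 0.4905281885720025 0.5500656870347236
-0.4 0.4907376781034122 0.5502758788701374
-0.41 0.49020687458967094 0.549139245143598
-0.42 0.489668723981217 0.5491610962341781
-0.43 0.48909452315726654 0.549190274600164
-0.44 0.48905578461097277 0.5482024014996605
-0.45 0.48937975147527846 0.5482297970098367
-0.46 0.48875660244288865 0.5483793614633036
-0.47 0.48835910588380116 0.5472418512348276
-0.48 0.4878116340067421 0.5472684374476776
-0.49 0.4876943000038557 0.5473020419052717
scale ((0.49535709619522095, -0.4203638732433319), (0.1480366289615631, 0.18012291193008423), 88.60076141357422)
funnel []
amber_cup [(0.55, array([0.607, 0.276, 0.052]))]
pink_cup [(0.73, array([0.648, 0.126, 0.055]))]
tape [(0.56, array([ 0.65 , -0.03 ,  0.016])), (0.31, array([ 0.505, -0.437,  0.069]))]
```

View pics/w10.png

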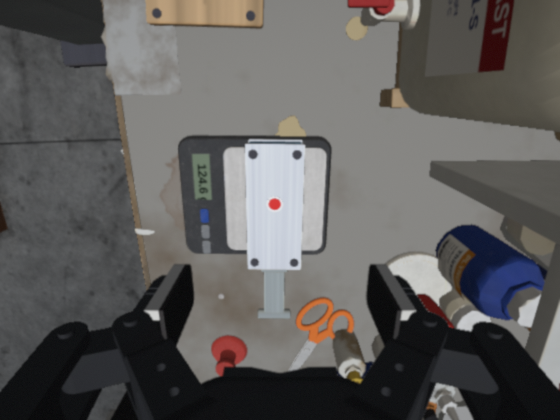

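The mould lies flat on the pan: slopes under 0.001, spanning columns 247–303 against the pan's 224–328. The gripper is clear, so I'm handing in.

```bash
python3 -c "
from h import *
print(ticket.hand_in())"
```

```text
the job is handed in; nothing more can be done
None
```

The mould is out of the press and lying flat in the middle of the scale's pan. I handed the job in at about 21 s of robot time; no verdict was reported.

- **Screws:** The far screw (arch nearest the open tape handle) loosens clockwise. My first probe went the tight way, and I backed off when the torque rose to 0.77 N m, an estimated 0.07–0.09 rad past tight against the 0.25 crack limit. It was then slackened about 1.2 rad. The near screw loosens anticlockwise and was slackened about 1.25 rad. Both knobs had risen about 2.3–2.5 mm.
- **Drawing the mould:** I pulled it 130 mm by the tongue, to about y = +62 mm on the board, clear of the arches. I let go there, took it again by its body and placed it on the pan.
- **Last checks:** The mould's top surface is level to under 0.1°. The mould is within about 2–3 mm of the pan's middle and aligned with the scale to about 0.2°. The gripper was open and well above everything.
- **Not confirmed:** The scene camera still placed both cups and the tape roll where they were, within a few millimetres. The detector did not find the funnel in the last picture, but the arm went nowhere near it after the start. The scale showed 124.6 in the last picture, which does not fit the 6.8 N (about 0.7 kg) at the wrist while carrying, and I did not look into why.

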